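# Load the pressure tester and lock its bell

### The job

Get the watch case ready for its pressure test: lay it glass up in the middle of the tester's rest and let go, then put the bell over it without hitting it, its two lugs down through the slots of the collar. Press the bell down gently against the sprung seal, turn it clockwise about a quarter turn as far as it goes and let it rise so that its lugs sit in the locking notches; leave it locked, force nothing and leave the other things on the bench alone.

Things in the scene. Friction and masses are not known exactly. Their poses are not given: they have to be found in the camera images.
- tester: Grey pressure tester fixed on the bench, housing 116 x 182 x 30 mm (x, y, z), gauge at its -y end, top of gauge 75 mm high. Origin on the bench below the chamber's axis, z up. Round the axis stand, inside one another, a steel bayonet collar, a black sprung seal ring and a rest for the watch. Over 40 N between bell and tester (all contacts added up) counts as forcing.
- collar_top (a point): Centre of the collar's top face, 52 mm above the bench. Collar 96 mm across, bore 72 mm, rim 12 mm wide. Two slots 14 mm wide, facing each other, go down through the rim about 80 deg anticlockwise (from above) of tester +x and -x; the collar's thread leaves it up to 29 deg off either way, not measured: feel for it. From the slots lugs turn under the 6 mm rim clockwise only, 80 deg to a hard stop.
- seal_top (a point): Centre of the free seal ring's top, 42 mm above the bench; the bell's rim lands on it when the lugs are in the slots (bell origin 42 mm above the bench). It pushes up with 6 N, 14 N at its hard end 9 mm lower. Lugs pass under the rim with the bell origin at 36 mm or lower (end: 33). At the stop the rim has notches 3 mm deep underneath: let up, the lugs rise into them and the bell stays at 39 mm.
- rest (a point): Centre of the top of the rest, a flat black pad 27 mm across on the chamber's axis, 54 mm above the bench and 2 mm above the collar's top; tester's axes.
- bell: Bell of 0.2 to 0.3 kg: clear cup open below, 68 mm outside, 60 inside, 36 mm deep; 6 mm metal top (to z 42 mm). Grip bar on top, 54 mm long on bell x, 14 wide on y, z 42 to 66 mm. Two lugs 12 mm wide in line with the bar, out to radius 42 mm, z 5 to 10 mm. Origin on the axis at the lower rim. With its lugs lying on the collar, off the slots, the origin is 47 mm above the bench.
- watch_case: Steel watch case without strap, 70 g, lying glass up: 32 mm between its flat flanks along its x, 43 mm over the strap horns along its y, 11 mm thick. Origin in the middle of its back. It and the bell start on a 2 mm bench mat, either one nearer the middle.
- eye_loupe: Black eye loupe, 37 mm across, 32 mm tall, standing on the bench. Bystander; origin at its foot.
- glass_bottle: Small glass bottle with black cap, 38 mm across, 84 mm tall. Bystander; origin at its foot.
- movement_holder: Small metal movement holder, 34 x 61 x 10 mm, on the bench. Bystander; origin at its underside.
- driver_gold: Thin watchmaker's screwdriver, 110 mm long, 9 mm thick, lying in front of the tester. Bystander; origin near its middle.

How it is judged:
On the way, in this order (a step that is already met when the one before it is completed fails the run):
1. the watch case lies on the rest, let go (horizontal distance between watch_case and rest below 0.006 m and z of watch_case in the frame of rest between -0.002 and 0.003 m and angle between watch_case's own z axis and vertical below 0.12 rad and contact force between the fingers and watch_case below 0.1 N), for 0.2 s.
2. the bell is over the watch with its lugs down in the slots (horizontal distance between bell and rest below 0.004 m and z of bell in the frame of tester below 0.0445 m and angle between the x axis of bell and the x axis of tester, either way round above 0.8 rad), for 0.1 s.
At the end, for the whole second after the job is handed in: Bell locked: centred within 4 mm, origin 37.5 to 40.5 mm above the tester's foot (lugs up in the notches), bar within 0.6 rad of the tester's x axis, upright; watch case glass up on the rest, within 7 mm of its centre; both still (horizontal distance between bell and rest below 0.004 m and z of bell in the frame of tester between 0.0375 and 0.0405 m and angle between the x axis of bell and the x axis of tester, either way round below 0.6 rad and angle between bell's own z axis and vertical below 0.06 rad and horizontal distance between watch_case and rest below 0.007 m and z of watch_case in the frame of rest between -0.002 and 0.003 m and angle between watch_case's own z axis and vertical below 0.12 rad and linear speed of each of bell, watch_case below 0.01 m/s); the robot touches nothing.
It fails at once if the bell is forced on the tester: over 40 N between them (contact force between bell and tester above 40 N).
It fails at once if the bell strikes the watch case (contact force between bell and watch_case above 3 N).
It fails at once if a bystander is disturbed (distance of any of eye_loupe, glass_bottle, movement_holder, driver_gold from where it was at the start of the episode above 0.02 m).
It also fails if it takes over 72 s, if anything falls off the work surface, if the arm or the gripper's body presses on something with over 40 N, if the wrist force passes 120 N, or if a joint passes its speed limit or range.

### The arm

A 6-joint arm with a two-finger parallel gripper is mounted at the origin on a cart in front of the work surface, level with it; the furniture and walls round the work are solid. World frame = base frame: x ahead of the robot, y to its left, z up, the work surface at z = 0. Lengths are in m, angles in rad, forces in N, time in s.
With the tool pointing down it reaches from about 0.25 to 0.725 m from the base axis. Payload 9.7 kg.
Tool frame: the origin (TCP) lies on the front face of the gripper's body, between the roots of the fingers; the fingertips stand 73 mm ahead of it and the grasp point (between the pads) lies 54 mm ahead of it; z points along the fingers, y is the line along which they close (so a half turn about z gives the same grasp; the last joint's range is limited). The gripper opens to 85 mm and grips with 20 to 120 N. Pads are 22 mm wide; open, the fingers measure 114 mm over their backs; the gripper's body (76 mm by 85 mm) begins 54 mm behind the grasp point. The pads swing forward as they close: fully open they stand 13 mm farther back than shut.
Start: joints at [-1.125, 0.087, 0.176, 1.66, 0, 1.571], TCP at [0.237, -0.496, 0.304] pointing down, gripper open.
Joint ranges: [-3.13, 3.13], [-0.85, 1.81], [-1.15, 1.24], [-2.2, 2.28], [-1.44, 1.52], [-3.14, 3.14]. Speed limits (rad/s): [2.22, 2.22, 2.57, 3.14, 3.14, 3.14].

### API

Orientations are given as a unit quaternion [x, y, z, w].
In Python, from bench import telemetry, viewer, job_done, spotter gives the robot as it stands. The module is installed in compiled form; this text tells all that it offers.
- The arm moves only by the tool send_rows, never from a script. Its argument "steps" is a list that holds one entry, the list of rows, each a list of 7 numbers: the opening, from 0 (shut) to 1 (fully open), then the shift along the tool's x, y, z in cm, then the turn, a rotation vector about the tool's x, y, z in rad. A call has 1 to 10 rows; each row is the pose to reach, as a shift and turn from the pose commanded when the call began, along the tool's axes at that moment; what a row does not reach only later rows make up. A row lasts 1/8 s, in which the tool goes at most 62.5 mm and 10.7 degrees, less where a joint would pass 70% of its speed; a pose out of reach is approached as far as the arm can. A call with a gripper value outside its range is refused whole. The fingers move at their own pace and stop on an object; the grip force is fixed at half the most. Time passes only in rows, so rows that repeat a pose let the fingers close. It gives the time, the measured TCP pose, the force, the opening and the grip force at its end, in the units of the state.
- telemetry.get_state(): the state, without advancing time (a new reading comes with each control period).
- viewer.camera(name): name is "scene" or "top" or "wrist"; returns a dict with "image" (384x512x3 uint8, red, green, blue), "fx", "fy", "cx", "cy" (pixels), "distortion" ([k1, k2, p1, p2, k3] as OpenCV has them; the pictures are not rectified), "cam_to_world" (4x4, takes a point from camera to world coordinates). Camera axes: x right, y up, looking along -z (the intrinsics and any distortion apply to the point x, -y, -z); pixel columns grow to the right and rows downward; lengths in m; the calibration is good to about 2 mm. A picture is of the moment at which its call begins. There is no depth.
- job_done(): hands the job in; it is judged then, once.
Trained networks look in the newest picture that a camera, given by its name, has taken for a name from the list of things; names that differ only in an ending like _2 or _b are one class to them, and where a whole thing is asked for, a point or a joint stands for the part that bears it (a point fixed in the world has none). Each returns a list of dicts, best first, with "confidence" (0 to 1); they miss things now and then, are a little off and sometimes report something else, mostly with a low value. They report only what shows in the picture. A call takes as long as a camera call.
- spotter.find_in(camera, thing): "pixel" ([column, row] in pixels, amid what is visible of it).
The state is a dict: "time": time; "joint_positions": joint angles; "qvel": joint speeds; "tau": joint torques, N m; "position": TCP position; "tcp_rot": TCP orientation; "wrist_force": force on the tool from outside, world axes, zero at the start; "torque": the same for the moment, N m; "width": opening from 0.0 (shut) to 1.0 (fully open); "finger_force": force on a finger pad.
Only numpy, scipy, OpenCV 4.12 (cv2) and the standard library are available. Lean on these libraries where they do the work, as an engineer would, in place of code of your own. Each camera call takes 0.05 s, during which the arm holds its last target. There are 200 camera calls.

## Working session

There is one attempt and no reset: what is moved stays moved. The work goes in short steps, Python scripts to look and compute and a tool call to move; the robot and the scene stay as the last step left them, time stands still between calls to the robot, and variables do not carry over. Pictures are saved under pics/ and viewed, at most 10 in all, crops included, and the job is handed in when it is done.

Besides the shell and the picture viewer there is one more tool, called after ">>>" in YAML: its name, and indented under it one key for each argument. send_rows: Moves the arm, as the interface text tells. Its arguments: {"type":"object","properties":{"steps":{"type":"array","items":{"type":"array","items":{"type":"array","items":{"type":"number"}}}}},"required":["steps"]}

```bash
mkdir -p pics; cat > h.py <<'E'
import numpy as np, cv2
from scipy.spatial.transform import Rotation as R
from bench import telemetry, viewer, job_done, spotter
def ray(c,px):
    K=np.array([[c['fx'],0,c['cx']],[0,c['fy'],c['cy']],[0,0,1]])
    p=cv2.undistortPoints(np.array([[px]],float),K,np.array(c['distortion'],float))[0,0]
    T=np.array(c['cam_to_world']); d=T[:3,:3]@np.array([p[0],-p[1],-1]); return T[:3,3],d
def at(c,px,z):
    o,d=ray(c,px); return o+d*(z-o[2])/d[2]
def proj(c,P):
    K=np.array([[c['fx'],0,c['cx']],[0,c['fy'],c['cy']],[0,0,1]])
    T=np.array(c['cam_to_world']); q=(np.asarray(P,float).reshape(-1,3)-T[:3,3])@T[:3,:3]
    q=q*[1,-1,-1]
    return cv2.projectPoints(q,np.zeros(3),np.zeros(3),K,np.array(c['distortion'],float))[0][:,0]
def save(c,n): cv2.imwrite('pics/'+n+'.png',np.array(c['image'])[:,:,::-1])
E
python3 - <<'E'
from h import *
s=telemetry.get_state(); print({k:np.round(v,3).tolist() for k,v in s.items()})
H=dict(tester=.03,bell=.05,watch_case=.01,eye_loupe=.03,glass_bottle=.08,movement_holder=.01,driver_gold=.005,rest=.054)
ims=[]
for n in('top','scene'):
    c=viewer.camera(n); ims.append(c['image']); save(c,n+'0'); print(n,np.round(c['cam_to_world'],3).tolist(),c['fx'])
    for t,z in H.items():
        for r in spotter.find_in(n,t)[:2]: print(n,t,np.round(r['pixel'],0),round(r['confidence'],2),np.round(at(c,r['pixel'],z),3))
E
```

```text
{'time': 0.0, 'joint_positions': [-1.125, 0.087, 0.175, 1.66, 0.0, 1.571], 'qvel': [-0.001, 0.001, 0.002, 0.0, 0.0, -0.001], 'tau': [-0.0, -52.04, 46.48, 0.017, -0.0, -0.0], 'position': [0.237, -0.496, 0.303], 'tcp_rot': [0.975, 0.221, -0.0, -0.001], 'wrist_force': [-0.053, 0.426, 0.044], 'torque': [-0.001, -0.03, 0.025], 'finger_force': 0.0, 'width': 1.003}
top [[-0.008, 0.987, -0.159, 0.289], [-1.0, -0.011, -0.018, -0.038], [-0.019, 0.159, 0.987, 1.495], [0.0, 0.0, 0.0, 1.0]] 469.29086305743704
top tester [390. 190.] 0.58 [ 0.496 -0.449  0.03 ]
top bell [196. 216.] 0.83 [0.42  0.156 0.05 ]
top watch_case [156. 217.] 0.44 [0.423 0.289 0.01 ]
top eye_loupe [286. 225.] 0.43 [ 0.391 -0.123  0.03 ]
top glass_bottle [300. 176.] 0.25 [ 0.537 -0.165  0.08 ]
top movement_holder [299. 176.] 0.56 [ 0.547 -0.168  0.01 ]
top driver_gold [387. 189.] 0.74 [ 0.503 -0.449  0.005]
top driver_gold [300. 176.] 0.69 [ 0.551 -0.171  0.005]
top rest [385. 192.] 0.62 [ 0.488 -0.429  0.054]
scene [[-0.723, 0.317, -0.614, -0.347], [-0.691, -0.322, 0.647, 0.879], [0.008, 0.892, 0.452, 0.707], [0.0, 0.0, 0.0, 1.0]] 450.54098645192164
scene tester [323. 172.] 0.69 [ 0.511 -0.387  0.03 ]
scene bell [232. 241.] 0.86 [0.395 0.185 0.05 ]
scene eye_loupe [300. 213.] 0.68 [ 0.382 -0.088  0.03 ]
scene glass_bottle [254. 184.] 0.7 [ 0.551 -0.061  0.08 ]
```

View pics/top0.png

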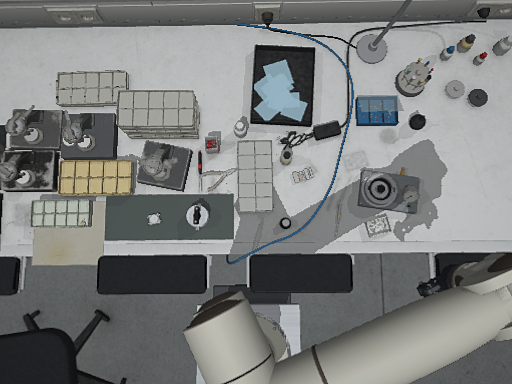

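View pics/scene0.png

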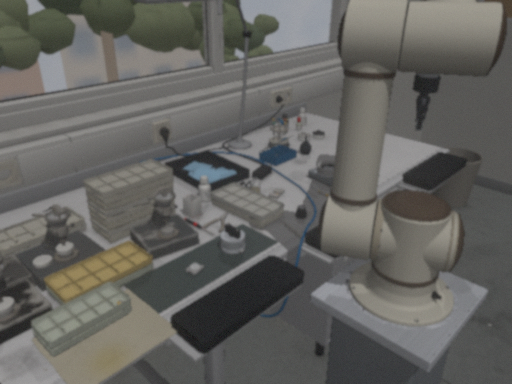

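The top picture shows the tester's collar near (380,188) with its gauge at (410,190), the watch near (153,218) and the bell near (197,215) on the green mat. The loupe is at (285,223), the driver at (338,213) and the bottle at (286,156). The scene picture confirms the bell at (232,240) and the watch at (195,268).

```bash
python3 - <<'E'
from h import *
c=viewer.camera('wrist'); save(c,'w0'); s=telemetry.get_state()
r=R.from_quat(s['tcp_rot']); T=np.array(c['cam_to_world'])
print('cam in tool',np.round(r.inv().apply(T[:3,3]-s['position']),3)); print(np.round(r.as_matrix().T@T[:3,:3],3).tolist(),c['fx'],c['distortion'])
print(np.round(r.as_matrix(),3).tolist())
t=viewer.camera('top')
for n,p,z in(('collar',(380,188),.052),('watch',(153,218),.01),('bell',(197,213),.06)):print(n,at(t,p,z).round(3))
E
```

```text
cam in tool [ 0.083  0.001 -0.069]
[[0.001, 0.948, 0.318], [1.0, -0.001, -0.001], [-0.001, 0.318, -0.948]] 295.37829014582746 [-0.04283686  0.          0.          0.          0.        ]
[[0.902, 0.431, -0.0], [0.431, -0.902, 0.0], [-0.0, -0.0, -1.0]]
collar [ 0.501 -0.414  0.052]
watch [0.418 0.298 0.01 ]
bell [0.428 0.151 0.06 ]
```

>>> send_rows:
  steps:
    - [[1, 26.5, 3.2, 0, 0, 0, 0], [1, 26.5, 3.2, 0, 0, 0, 0], [1, 26.5, 3.2, 0, 0, 0, 0], [1, 26.5, 3.2, 0, 0, 0, 0], [1, 26.5, 3.2, 0, 0, 0, 0], [1, 26.5, 3.2, 0, 0, 0, 0], [1, 26.5, 3.2, 0, 0, 0, 0]]

```text
time: 1.88
position: [0.4889, -0.4115, 0.3041]
tcp_rot: [0.975, 0.221, -0.0, 0.0]
wrist_force: [-0.6, 1.4, -0.2]
width: 1.001
finger_force: 0.0
```

```bash
python3 - <<'E'
from h import *
c=viewer.camera('wrist'); save(c,'w1'); s=telemetry.get_state(); print(s['position'],s['time'])
for n in('rest','collar_top','tester'):
    for r in spotter.find_in('wrist',n)[:2]: print(n,r,at(c,r['pixel'],.054).round(4))
E
```

```text
[ 0.488712   -0.41164245  0.30429445] 1.925
rest {'pixel': [280.0, 167.9], 'confidence': 0.87} [ 0.5038 -0.4381  0.054 ]
collar_top {'pixel': [280.6, 164.7], 'confidence': 0.61} [ 0.5073 -0.4371  0.054 ]
tester {'pixel': [277.9, 163.6], 'confidence': 0.85} [ 0.5071 -0.4338  0.054 ]
tester {'pixel': [18.4, 127.5], 'confidence': 0.27} [ 0.4219 -0.1591  0.054 ]
```

View pics/w1.png

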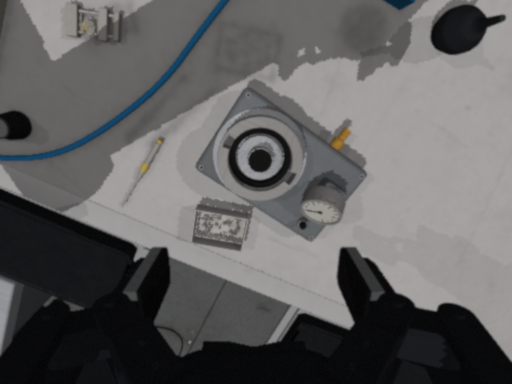

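The tester is in view. The rest is at about (260,158), the collar ring is around it, and the gauge is at (322,203). I'll rectify this at the collar's height.

```bash
cat >> h.py <<'E'
def rect(c,ctr,z,half,s):
    # top-down view: right = -y world, up = +x world
    n=int(2*half*s); u,v=np.meshgrid(np.arange(n),np.arange(n))
    P=np.stack([ctr[0]+half-v/s,ctr[1]+half-u/s,np.full(u.shape,z)],-1)
    m=proj(c,P).reshape(n,n,2).astype(np.float32)
    return cv2.remap(np.array(c['image']),m[...,0],m[...,1],cv2.INTER_CUBIC)
E
python3 - <<'E'
from h import *
c=viewer.camera('wrist')
p=at(c,(260,159),.054); print(p)
np.save('ctr.npy',p)
for z,n in((.052,'a'),(.03,'b')):
    im=rect(c,p[:2],z,.1 if n=='b' else .06,3000 if n=='b' else 5000); 
    cv2.imwrite(f'pics/r1{n}.png',im[:,:,::-1])
g=cv2.cvtColor(rect(c,p[:2],.054,.06,5000),cv2.COLOR_RGB2GRAY)
m=(g<45).astype(np.uint8)
k,l,st,ce=cv2.connectedComponentsWithStats(m)
for i in range(1,k):
    if st[i,4]>3000: print(st[i],ce[i], [round(p[0]+.06-ce[i][1]/5000,4),round(p[1]+.06-ce[i][0]/5000,4)])
E
```

```text
[ 0.50338912 -0.41375381  0.054     ]
[  123   134   343   334 31650] [300.65011058 316.02120063] [np.float64(0.5002), np.float64(-0.4139)]
[  242   248   120   121 11436] [300.98041273 307.99186779] [np.float64(0.5018), np.float64(-0.4139)]
```

View pics/r1a.png

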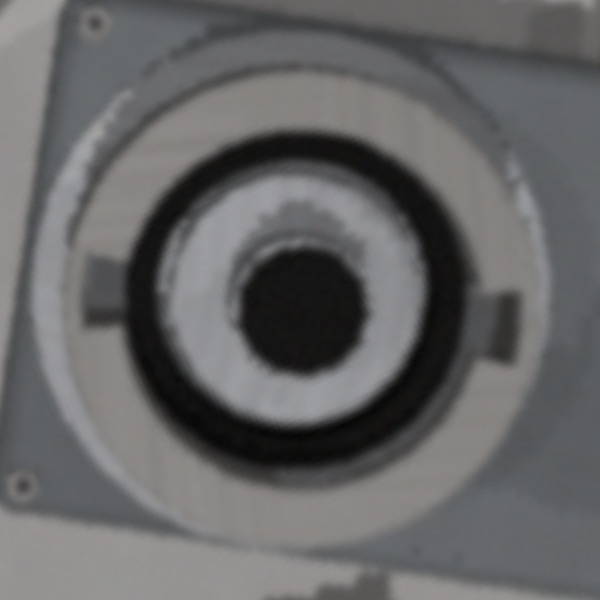

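View pics/r1b.png

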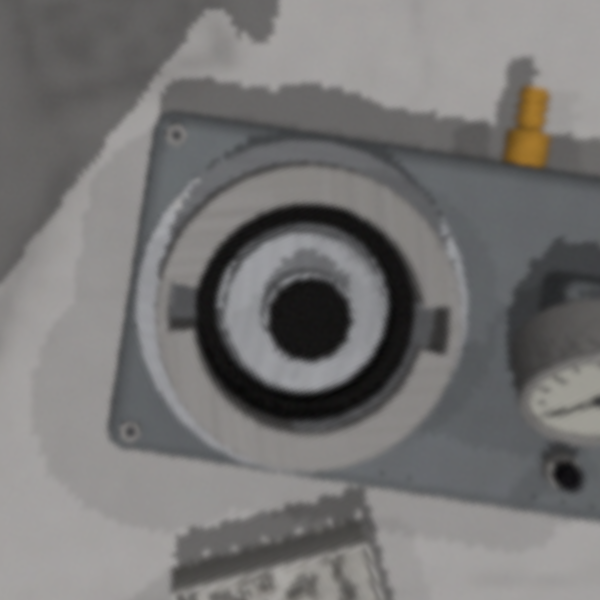

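The rest is at about (0.5018, -0.414). The slots sit at (103,292) and (500,327) in the rectified view, which puts their line at about 85° in the world. The tester's yaw is about -8.4°. Next I'll look at the watch and bell.

>>> send_rows:
  steps:
    - [[1, 23, -64, 0, 0, 0, 0], [1, 23, -64, 0, 0, 0, 0], [1, 23, -64, 0, 0, 0, 0], [1, 23, -64, 0, 0, 0, 0], [1, 23, -64, 0, 0, 0, 0], [1, 23, -64, 0, 0, 0, 0], [1, 23, -64, 3, 0, 0, 0], [1, 23, -64, 4, 0, 0, 0], [1, 23, -64, 4, 0, 0, 0], [1, 23, -64, 4, 0, 0, 0]]

```text
time: 3.38
position: [0.4279, 0.2081, 0.2721]
tcp_rot: [0.975, 0.224, 0.0, -0.001]
wrist_force: [0.6, -0.4, 0.5]
width: 0.999
finger_force: 0.0
```

>>> send_rows:
  steps:
    - [[1, 0, 0, 0, 0, 0, 0], [1, 0, 0, 0, 0, 0, 0], [1, 0, 0, 0, 0, 0, 0]]

```text
time: 3.75
position: [0.4288, 0.2053, 0.2723]
tcp_rot: [0.975, 0.221, 0.0, -0.001]
wrist_force: [-1.3, -0.5, 0.6]
width: 0.998
finger_force: 0.0
```

```bash
python3 - <<'E'
from h import *
c=viewer.camera('wrist'); save(c,'w2'); s=telemetry.get_state(); print(s['position'],s['time'],s['joint_positions'],R.from_quat(s['tcp_rot']).as_matrix().round(3).tolist())
for n,z in(('bell',.06),('watch_case',.008)):
    for r in spotter.find_in('wrist',n)[:2]: print(n,r,at(c,r['pixel'],z).round(4))
E
```

```text
[0.42889382 0.2052249  0.27230492] 3.8 [ 4.45519451e-01 -1.00935248e-01 -7.20999713e-02  1.59892377e+00
  1.74424806e-03  3.14077909e+00] [[0.902, 0.432, -0.0], [0.432, -0.902, 0.002], [0.001, -0.002, -1.0]]
bell {'pixel': [290.7, 193.2], 'confidence': 0.56} [0.4322 0.1647 0.06  ]
watch_case {'pixel': [176.5, 141.8], 'confidence': 0.94} [0.4175 0.2961 0.008 ]
```

View pics/w2.png

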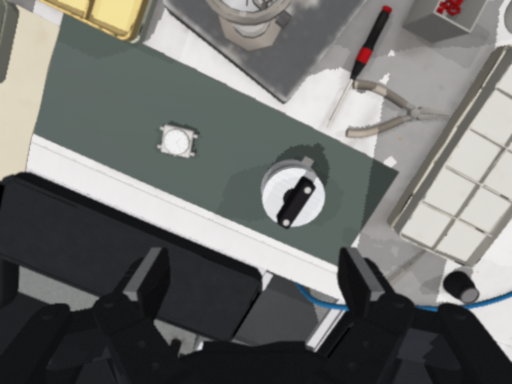

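The watch is at (177,141), and the bell's bar is at (296,200) with the bell's top centred near (294,196). The last joint has reached its range limit, so I'll turn it back on the way. First I'll measure both in rectified views.

```bash
python3 - <<'E'
from h import *
c=viewer.camera('wrist')
w=at(c,(177,141),.01); b=at(c,(296,200),.068); print(w,b)
a=rect(c,w[:2],.013,.04,5000); d=rect(c,b[:2],.068,.05,4000)
cv2.imwrite('pics/r2.png',np.hstack([a,d])[:,:,::-1])
g=cv2.cvtColor(a,cv2.COLOR_RGB2GRAY); m=(g>105).astype(np.uint8)
k,l,st,ce=cv2.connectedComponentsWithStats(m); i=1+np.argmax(st[1:,4]); print(st[i],ce[i],cv2.minAreaRect(np.argwhere(l==i)[:,::-1].astype(np.float32)))
g=cv2.cvtColor(d,cv2.COLOR_RGB2GRAY); m=(g<45).astype(np.uint8)
k,l,st,ce=cv2.connectedComponentsWithStats(m); i=1+np.argmax(st[1:,4]); print(st[i],ce[i],cv2.minAreaRect(np.argwhere(l==i)[:,::-1].astype(np.float32)))
E
```

```text
[0.41911245 0.29580022 0.01      ] [0.4302694  0.15897972 0.068     ]
[   82   104   241   192 30915] [201.25476306 199.34290797] ((203.35279846191406, 201.79330444335938), (174.0249786376953, 222.2413787841797), 77.8686752319336)
[  150   103    89   220 12062] [195.21804013 208.16315702] ((190.99530029296875, 212.620849609375), (84.24055480957031, 217.72463989257812), 4.619924068450928)
```

View pics/r2.png

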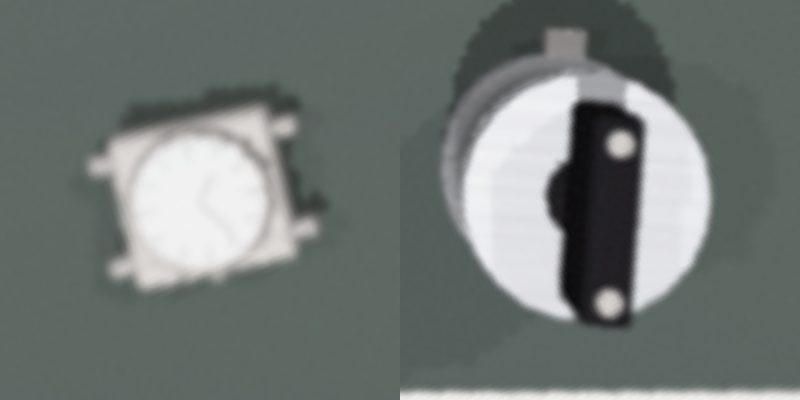

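The watch is centred at about (0.4191, 0.2956) with its horn axis at 102°. The bell's bar is at about (0.425, 0.156), pointing along -4°. Now I'll go to the watch.

>>> send_rows:
  steps:
    - [[1, 3, -8.6, 0, 0, 0, -0.18], [1, 3, -8.6, 0, 0, 0, -0.36], [1, 3, -8.6, 2, 0, 0, -0.54], [1, 3, -8.6, 5, 0, 0, -0.72], [0.8, 3, -8.6, 8, 0, 0, -0.9], [0.7, 3, -8.6, 10, 0, 0, -1.08], [0.6, 3, -8.6, 10, 0, 0, -1.26], [0.6, 3, -8.6, 10, 0, 0, -1.333], [0.6, 3, -8.6, 10, 0, 0, -1.333]]

```text
time: 5.08
position: [0.4183, 0.2967, 0.1721]
tcp_rot: [0.629, 0.777, 0.0, -0.001]
wrist_force: [-0.1, 0.4, -0.1]
width: 0.595
finger_force: 0.0
```

```bash
cat >> h.py <<'E'
def go(P,yaw=None):
    s=telemetry.get_state(); r=R.from_quat(s['tcp_rot']); M=r.as_matrix()
    y=np.degrees(np.arctan2(M[1,0],M[0,0]))
    print('t',round(s['time'],2),'pos',np.round(s['position'],4),'yaw',round(y,2),'tilt',M[:,2].round(4),'q6',s['joint_positions'][5].round(2),'w',round(s['width'],3),'F',np.round(s['wrist_force'],1),'T',np.round(s['torque'],2),'ff',round(s['finger_force'],1))
    if P is not None: print('shift cm',(r.inv().apply(np.array(P)-s['position'])*100).round(2),'turn z', None if yaw is None else round(np.radians((y-yaw+180)%360-180),3))
E
python3 - <<'E'
from h import *
c=viewer.camera('wrist')
go([.4191,.2956,.08],101.9)
w=[.4191,.2956]
a=rect(c,w,.013,.04,5000)
g=cv2.cvtColor(a,cv2.COLOR_RGB2GRAY); m=(g>105).astype(np.uint8)
k,l,st,ce=cv2.connectedComponentsWithStats(m); i=1+np.argmax(st[1:,4]); print(st[i],ce[i],cv2.minAreaRect(np.argwhere(l==i)[:,::-1].astype(np.float32)))
cv2.imwrite('pics/r3.png',np.hstack([a,cv2.resize(np.array(c['image']),(400,300))[:,:,:].repeat(1,0) if 0 else cv2.copyMakeBorder(cv2.resize(np.array(c['image']),(400,300)),0,100,0,0,0)])[:,:,::-1])
E
```

```text
t 5.12 pos [0.4183 0.2968 0.1721] yaw 101.97 tilt [-7.0e-04  1.8e-03 -1.0e+00] q6 1.98 w 0.6 F [-0.2 -0.7  0.3] T [0.01 0.01 0.04] ff 0.0
shift cm [-0.16  0.05  9.21] turn z 0.001
[     0     31    400    369 115409] [198.45978217 240.96359903] ((199.5, 215.0), (368.0, 399.0), 90.0)
```

View pics/r3.png

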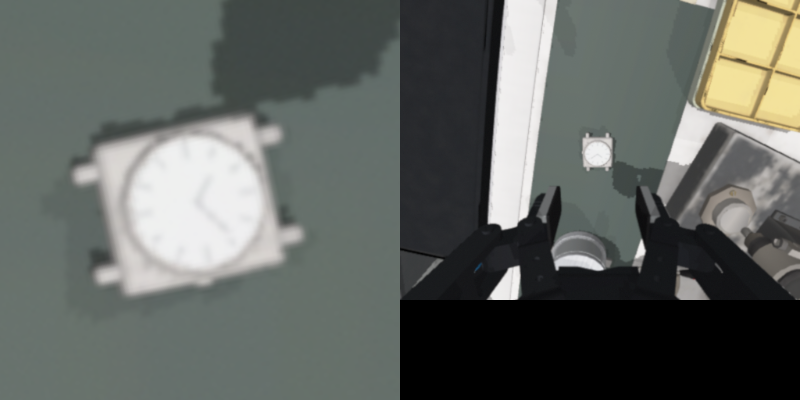

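The watch's dial centre measures (0.4183, 0.2966), right under the tool, so I'll descend and grip it.

>>> send_rows:
  steps:
    - [[0.6, 0, 0, 4, 0, 0, 0], [0.6, 0, 0, 7.5, 0, 0, 0], [0.6, 0, 0, 9.7, 0, 0, 0], [0.6, 0, 0, 9.7, 0, 0, 0], [0.3, 0, 0, 9.7, 0, 0, 0], [0.3, 0, 0, 9.7, 0, 0, 0], [0.3, 0, 0, 9.7, 0, 0, 0]]

```text
time: 6.0
position: [0.4185, 0.2976, 0.0761]
tcp_rot: [0.629, 0.778, 0.001, -0.001]
wrist_force: [-1.6, 0.2, 6.9]
width: 0.352
finger_force: 60.0
```

>>> send_rows:
  steps:
    - [[0.3, 0, 0, -1, 0, 0, 0], [0.3, 0, 0, -4, 0, 0, 0], [0.3, 0, 0, -9, 0, 0, 0], [0.3, 0, 0, -10, 0, 0, 0], [0.3, 0, 0, -10, 0, 0, 0]]

```text
time: 6.62
position: [0.4183, 0.2973, 0.1757]
tcp_rot: [0.629, 0.778, 0.001, -0.001]
wrist_force: [-0.1, -0.3, -1.3]
width: 0.346
finger_force: 59.5
```

```bash
python3 - <<'E'
from h import *
c=viewer.camera('wrist'); save(c,'w4')
go([.5018,-.4140,.175])
for n in ['watch_case']:
    for r in spotter.find_in('wrist',n)[:2]: print(n,r)
im=np.array(c['image']); s=telemetry.get_state(); P=np.array(s['position'])-[0,0,.068]
u=proj(c,P)[0]; print(u)
x,y=u.astype(int); cv2.imwrite('pics/w4c.png',cv2.resize(im[y-90:y+60,x-110:x+110],None,fx=3,fy=3,interpolation=cv2.INTER_CUBIC)[:,:,::-1])
E
```

```text
t 6.67 pos [0.418  0.2971 0.1744] yaw 102.11 tilt [-0.0013  0.0014 -1.    ] q6 1.98 w 0.349 F [-0.1  0.3 -0.4] T [-0.05  0.06  0.04] ff 59.5
shift cm [-71.28  -6.72  -0.17] turn z None
watch_case {'pixel': [252.9, 254.3], 'confidence': 0.88}
[250.00147854 252.67690881]
```

View pics/w4c.png

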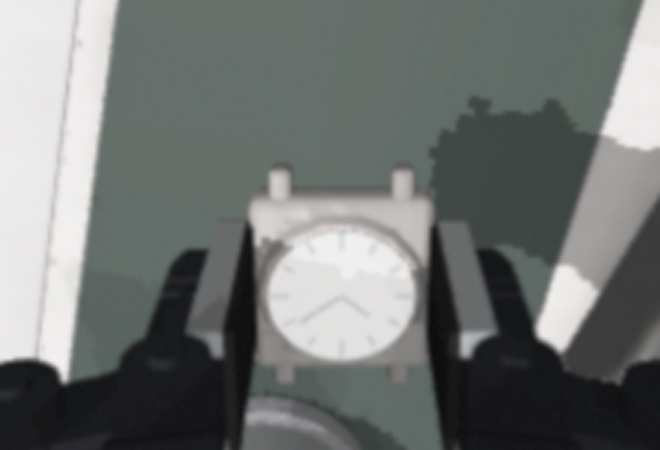

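The watch sits square and centred between the pads, dial at about (253,261) in the full image. I'll compute its offset from the tool.

```bash
python3 - <<'E'
from h import *
c=viewer.camera('wrist'); s=telemetry.get_state(); p=np.array(s['position']); r=R.from_quat(s['tcp_rot'])
for dz in(.0605,.0625,.0645): print(dz,r.inv().apply(at(c,(253,261),p[2]-dz)-p).round(4))
E
```

```text
0.0605 [0.0002 0.001  0.0605]
0.0625 [-0.0011  0.001   0.0625]
0.0645 [-0.0023  0.001   0.0645]
```

>>> send_rows:
  steps:
    - [[0.3, -6, -0.6, -6, 0, 0, 0], [0.3, -12, -1.2, -10, 0, 0, 0], [0.3, -18, -1.7, -10, 0, 0, 0], [0.3, -24, -2.3, -10, 0, 0, 0], [0.3, -30, -2.8, -10, 0, 0, 0], [0.3, -36, -3.4, -10, 0, 0, 0], [0.3, -42, -4, -10, 0, 0, 0], [0.3, -48, -4.5, -10, 0, 0, 0], [0.3, -54, -5.1, -10, 0, 0, 0], [0.3, -60, -5.7, -10, 0, 0, 0]]

```text
time: 8.02
position: [0.4869, -0.2941, 0.2726]
tcp_rot: [0.629, 0.778, 0.0, -0.002]
wrist_force: [1.8, 0.8, -0.6]
width: 0.349
finger_force: 59.7
```

>>> send_rows:
  steps:
    - [[0.3, -6, -0.6, 0, 0, 0, 0], [0.3, -10, -1, 0, 0, 0, 0], [0.3, -11.2, -1.1, 0, 0, 0, 0], [0.3, -11.2, -1.1, 0, 0, 0, 0], [0.3, -11.2, -1.1, 0, 0, 0, 0]]

```text
time: 8.65
position: [0.5001, -0.4027, 0.2737]
tcp_rot: [0.628, 0.778, 0.001, -0.001]
wrist_force: [0.0, 0.6, -1.1]
width: 0.348
finger_force: 59.7
```

```bash
cat >> h.py <<'E'
def rest_c(c,p=(.5018,-.414),th=45):
    g=cv2.cvtColor(rect(c,p,.054,.06,5000),cv2.COLOR_RGB2GRAY); m=(g<th).astype(np.uint8)
    k,l,st,ce=cv2.connectedComponentsWithStats(m)
    for i in range(1,k):
        if st[i,4]>3000: print(st[i],[round(p[0]+.06-ce[i][1]/5000,4),round(p[1]+.06-ce[i][0]/5000,4)])
E
python3 - <<'E'
from h import *
c=viewer.camera('wrist'); save(c,'w5')
rest_c(c); go([.5011,-.4131,.135],102)
E
```

```text
[  104   137   343   337 31017] [np.float64(0.5016), np.float64(-0.4139)]
[  238   242   122   122 11540] [np.float64(0.5014), np.float64(-0.4136)]
t 8.7 pos [ 0.5002 -0.4026  0.274 ] yaw 102.19 tilt [-7.0e-04  1.8e-03 -1.0e+00] q6 0.68 w 0.352 F [ 0.5 -0.3 -0.6] T [ 0.04 -0.04 -0.  ] ff 59.7
shift cm [-1.07 -0.13 13.9 ] turn z 0.003
```

>>> send_rows:
  steps:
    - [[0.3, -1, -0.1, 3, 0, 0, 0], [0.3, -1, -0.1, 8, 0, 0, 0], [0.3, -1, -0.1, 12, 0, 0, 0], [0.3, -1, -0.1, 13.6, 0, 0, 0], [0.3, -1, -0.1, 14, 0, 0, 0], [0.3, -1, -0.1, 14.2, 0, 0, 0], [0.3, -1, -0.1, 14.3, 0, 0, 0]]

```text
time: 9.57
position: [0.5016, -0.414, 0.1323]
tcp_rot: [0.629, 0.778, 0.0, 0.0]
wrist_force: [-0.2, -1.0, -1.0]
width: 0.352
finger_force: 59.7
```

```bash
python3 - <<'E'
from h import *
go([.5009,-.4128,.128],102)
E
```

```text
t 9.57 pos [ 0.5016 -0.414   0.1323] yaw 102.12 tilt [ 1.e-03  2.e-04 -1.e+00] q6 0.67 w 0.352 F [-0.2 -1.  -1. ] T [ 0.07  0.03 -0.  ] ff 59.7
shift cm [ 0.13 -0.04  0.43] turn z 0.002
```

>>> send_rows:
  steps:
    - [[0.3, 0.1, 0, 0.2, 0, 0, 0], [0.3, 0.1, 0, 0.3, 0, 0, 0], [0.3, 0.1, 0, 0.4, 0, 0, 0], [0.3, 0.1, 0, 0.4, 0, 0, 0]]

```text
time: 10.07
position: [0.5009, -0.4127, 0.1282]
tcp_rot: [0.629, 0.778, 0.0, -0.0]
wrist_force: [-1.2, 2.5, 8.3]
width: 0.351
finger_force: 60.7
```

>>> send_rows:
  steps:
    - [[0.4, 0, 0, 0, 0, 0, 0], [0.46, 0, 0, 0, 0, 0, 0], [0.5, 0, 0, 0, 0, 0, 0], [0.5, 0, 0, -1, 0, 0, 0], [0.5, 0, 0, -4, 0, 0, 0], [0.5, 0, 0, -8, 0, 0, 0], [0.5, 0, 0, -14, 0, 0, 0], [0.5, 0, 0, -15, 0, 0, 0], [0.5, 0, 0, -15, 0, 0, 0]]

```text
time: 11.2
position: [0.5012, -0.4131, 0.2778]
tcp_rot: [0.629, 0.778, 0.0, 0.0]
wrist_force: [-0.4, 0.1, -1.5]
width: 0.496
finger_force: 0.0
```

```bash
python3 - <<'E'
from h import *
c=viewer.camera('wrist'); save(c,'w6'); go([.425,.156,.274],176)
print(spotter.find_in('wrist','watch_case')[:1]); 
r=spotter.find_in('wrist','watch_case')
if r: print(at(c,r[0]['pixel'],.064).round(4))
a=rect(c,(.5016,-.4138),.065,.04,5000); cv2.imwrite('pics/r6.png',a[:,:,::-1])
g=cv2.cvtColor(a,cv2.COLOR_RGB2GRAY)
for th in(185,200,215,225):
    m=(g>th).astype(np.uint8); k,l,st,ce=cv2.connectedComponentsWithStats(m); i=l[200,200]
    if i: print(th,st[i],ce[i],cv2.minAreaRect(np.argwhere(l==i)[:,::-1].astype(np.float32)))
E
```

```text
t 11.25 pos [ 0.5009 -0.4129  0.2762] yaw 102.11 tilt [-0.0012  0.002  -1.    ] q6 0.67 w 0.495 F [-0.1  0.2 -0.7] T [-0.    0.02  0.03] ff 0.0
shift cm [57.22  4.51  0.34] turn z -1.29
[{'pixel': [251.3, 177.0], 'confidence': 0.86}]
[ 0.5002 -0.4127  0.064 ]
```

>>> send_rows:
  steps:
    - [[0.5, 6, 0.5, 0, 0, 0, -0.15], [0.5, 12, 1, 0, 0, 0, -0.3], [0.5, 18, 1.4, 0, 0, 0, -0.45], [0.5, 24, 1.9, 0, 0, 0, -0.6], [0.5, 30, 2.4, 0, 0, 0, -0.75], [0.5, 36, 2.8, 0, 0, 0, -0.9], [0.5, 42, 3.3, 0, 0, 0, -1.05], [0.5, 48, 3.8, 0, 0, 0, -1.2], [0.5, 54, 4.3, 0, 0, 0, -1.29], [0.5, 57, 4.5, 0, 0, 0, -1.29]]

```text
time: 12.6
position: [0.4242, 0.1562, 0.2764]
tcp_rot: [0.033, 0.999, 0.001, -0.001]
wrist_force: [-0.4, -0.1, 1.2]
width: 0.499
finger_force: 0.0
```

>>> send_rows:
  steps:
    - [[0.5, 0, 0, 0, 0, 0, 0], [0.5, 0, 0, 0, 0, 0, 0]]

```text
time: 12.85
position: [0.4251, 0.1534, 0.2769]
tcp_rot: [0.035, 0.999, 0.0, -0.001]
wrist_force: [-0.2, -0.2, -0.7]
width: 0.502
finger_force: 0.0
```

```bash
python3 - <<'E'
from h import *
c=viewer.camera('wrist'); save(c,'w7'); go([.425,.156,.2],176)
d=rect(c,(.425,.156),.068,.05,4000); 
b=cv2.imread('pics/r6.png')
cv2.imwrite('pics/r7.png',np.hstack([d[:,:,::-1],b]))
g=cv2.cvtColor(d,cv2.COLOR_RGB2GRAY); m=(g<45).astype(np.uint8)
k,l,st,ce=cv2.connectedComponentsWithStats(m); i=1+np.argmax(st[1:,4]); print(st[i],ce[i],cv2.minAreaRect(np.argwhere(l==i)[:,::-1].astype(np.float32)))
E
```

```text
t 12.9 pos [0.4253 0.1531 0.2772] yaw 175.98 tilt [-0.0018  0.0012 -1.    ] q6 0.41 w 0.501 F [ 0.3 -0.  -0.4] T [ 0.03 -0.   -0.03] ff 0.0
shift cm [0.04 0.28 7.72] turn z -0.0
[ 163   98   79  226 9795] [202.82970904 213.41347626] ((204.65231323242188, 210.96502685546875), (77.392333984375, 224.55557250976562), 9.688786506652832)
```

View pics/r7.png

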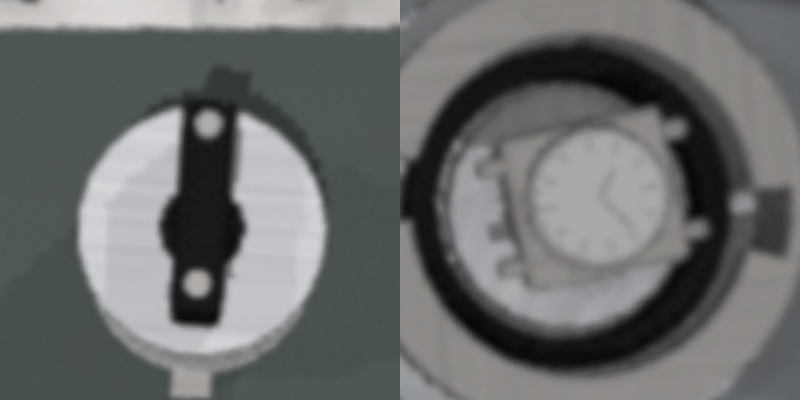

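The left panel shows the bell's bar studs at (208,124) and (197,284), so the bar's centre is about (0.4242, 0.1554) at -4°. The right panel shows the watch flat on the rest, glass up, with its dial at (598,194), about 1.3 mm off centre. Now I'll grip the bell.

>>> send_rows:
  steps:
    - [[0.5, 0.1, 0.2, 5, 0, 0, 0], [0.5, 0.1, 0.2, 10, 0, 0, 0], [0.5, 0.1, 0.2, 14, 0, 0, 0], [0.5, 0.1, 0.2, 15.8, 0, 0, 0], [0.5, 0.1, 0.2, 15.8, 0, 0, 0], [0.5, 0.1, 0.2, 15.8, 0, 0, 0]]

```text
time: 13.65
position: [0.4252, 0.1562, 0.1215]
tcp_rot: [0.035, 0.999, 0.001, 0.001]
wrist_force: [-1.0, 0.5, 0.5]
width: 0.5
finger_force: 0.0
```

```bash
python3 - <<'E'
from h import *
go([.4242,.1554,.119],176.1)
E
```

```text
t 13.65 pos [0.4252 0.1562 0.1215] yaw 175.99 tilt [ 0.0013  0.0025 -1.    ] q6 0.42 w 0.5 F [-1.   0.5  0.5] T [-0.03 -0.03  0.03] ff 0.0
shift cm [ 0.1  -0.09  0.25] turn z -0.002
```

>>> send_rows:
  steps:
    - [[0.4, 0.1, -0.1, 0.1, 0, 0, 0], [0.3, 0.1, -0.1, 0.2, 0, 0, 0], [0.1, 0.1, -0.1, 0.2, 0, 0, 0], [0.1, 0.1, -0.1, 0.2, 0, 0, 0], [0.1, 0.1, -0.1, 0.2, 0, 0, 0]]

```text
time: 14.28
position: [0.4235, 0.1554, 0.1183]
tcp_rot: [0.035, 0.999, 0.001, -0.0]
wrist_force: [-0.4, 0.9, 5.8]
width: 0.151
finger_force: 59.5
```

```bash
python3 - <<'E'
from h import *
go([.4242,.1554,.119],176.1)
E
```

```text
t 14.28 pos [0.4235 0.1554 0.1183] yaw 176.03 tilt [-0.      0.0021 -1.    ] q6 0.42 w 0.151 F [-0.4  0.9  5.8] T [ 0.06  0.07 -0.  ] ff 59.5
shift cm [-0.07  0.   -0.07] turn z -0.001
```

>>> send_rows:
  steps:
    - [[0.1, 0, 0, -2, 0, 0, 0], [0.1, 0, 0, -7, 0, 0, 0], [0.1, -1, -5, -12, 0, 0, 0.16], [0.1, -2.2, -11, -12, 0, 0, 0.33], [0.1, -3.5, -17, -12, 0, 0, 0.5], [0.1, -4.8, -23, -12, 0, 0, 0.67], [0.1, -6, -29, -12, 0, 0, 0.84], [0.1, -7.3, -35, -12, 0, 0, 1.01], [0.1, -8.5, -41, -12, 0, 0, 1.18], [0.1, -9.8, -47, -12, 0, 0, 1.35]]

```text
time: 15.52
position: [0.4882, -0.3227, 0.2361]
tcp_rot: [0.654, 0.757, 0.0, -0.001]
wrist_force: [0.7, -0.5, -2.0]
width: 0.154
finger_force: 59.2
```

```bash
python3 - <<'E'
from h import *
go([.5017,-.4131,.238],85)
E
```

```text
t 15.53 pos [ 0.4882 -0.3227  0.2361] yaw 98.33 tilt [-0.0018  0.0024 -1.    ] q6 0.84 w 0.154 F [ 0.7 -0.5 -2. ] T [ 0.   -0.09  0.02] ff 59.2
shift cm [-9.14  0.02 -0.22] turn z 0.233
```

>>> send_rows:
  steps:
    - [[0.1, -5, 0, 0, 0, 0, 0.12], [0.1, -9.1, 0, 0, 0, 0, 0.233], [0.1, -9.1, 0, 0, 0, 0, 0.233], [0.1, -9.1, 0, 0, 0, 0, 0.233], [0.1, -9.1, 0, 0, 0, 0, 0.233]]

```text
time: 16.15
position: [0.5023, -0.4096, 0.2368]
tcp_rot: [0.735, 0.678, 0.0, -0.001]
wrist_force: [-0.1, 0.8, -1.9]
width: 0.147
finger_force: 59.4
```

```bash
python3 - <<'E'
from h import *
c=viewer.camera('wrist'); save(c,'w8')
go([.5017,-.4131,.17],85)
# bell lid centre check: bright lid edge in tool frame; studs at bar top (tool z = .1163-.066)
s=telemetry.get_state(); p=np.array(s['position']); r=R.from_quat(s['tcp_rot'])
z=p[2]-.1163+.042; d=rect(c,p[:2],z,.05,4000); cv2.imwrite('pics/r8.png',d[:,:,::-1])
hsv=cv2.cvtColor(d,cv2.COLOR_RGB2GRAY)
e=cv2.HoughCircles(cv2.medianBlur(hsv,5),cv2.HOUGH_GRADIENT,2,300,param1=80,param2=20,minRadius=110,maxRadius=150)
print(e)
if e is not None:
    u,v,_=e[0,0]; P=np.array([p[0]+.05-v/4000,p[1]+.05-u/4000,z]); print(P, r.inv().apply(P-p))
rest_c(c)
E
```

```text
t 16.2 pos [ 0.5024 -0.4097  0.237 ] yaw 85.4 tilt [-7.0e-04  1.7e-03 -1.0e+00] q6 0.97 w 0.148 F [-0.9  0.  -2.1] T [ 0.   -0.04  0.04] ff 59.4
shift cm [-0.36 -0.03  6.7 ] turn z 0.007
[[[197.  195.  133.4]]]
[ 0.50362208 -0.40890707  0.16272271] [0.00072706 0.00124838 0.07430026]
[  103   135   160   332 11104] [np.float64(0.5023), np.float64(-0.3881)]
[  354   235   246   168 29213] [np.float64(0.5), np.float64(-0.4505)]
```

>>> send_rows:
  steps:
    - [[0.1, -0.4, -0.1, 0, 0, 0, 0.007], [0.1, -0.4, -0.1, 2, 0, 0, 0.007], [0.1, -0.4, -0.1, 3.7, 0, 0, 0.007], [0.1, -0.4, -0.1, 3.7, 0, 0, 0.007], [0.1, -0.4, -0.1, 3.7, 0, 0, 0.007]]

```text
time: 16.82
position: [0.501, -0.4145, 0.2003]
tcp_rot: [0.738, 0.675, 0.0, -0.001]
wrist_force: [-0.6, 0.2, -1.4]
width: 0.15
finger_force: 59.3
```

```bash
python3 - <<'E'
from h import *
go([.501,-.4135,.168],85)
E
```

```text
t 16.82 pos [ 0.501  -0.4145  0.2003] yaw 84.92 tilt [-5.0e-04  1.4e-03 -1.0e+00] q6 0.97 w 0.15 F [-0.6  0.2 -1.4] T [ 0.01 -0.02 -0.01] ff 59.3
shift cm [ 0.09 -0.    3.23] turn z -0.001
```

>>> send_rows:
  steps:
    - [[0.1, 0.1, 0, 1, 0, 0, 0], [0.1, 0.1, 0, 2, 0, 0, 0], [0.1, 0.1, 0, 3, 0, 0, 0], [0.1, 0.1, 0, 3.2, 0, 0, 0], [0.1, 0.1, 0, 3.2, 0, 0, 0]]

```text
time: 17.45
position: [0.5009, -0.4134, 0.1676]
tcp_rot: [0.738, 0.675, 0.0, -0.001]
wrist_force: [0.8, -0.8, -1.9]
width: 0.149
finger_force: 59.4
```

```bash
python3 - <<'E'
from h import *
go([.501,-.4135,.163],85)
E
```

```text
t 17.45 pos [ 0.5009 -0.4134  0.1676] yaw 84.92 tilt [-0.001   0.0019 -1.    ] q6 0.97 w 0.149 F [ 0.8 -0.8 -1.9] T [-0.02  0.01 -0.02] ff 59.4
shift cm [-0.01  0.01  0.46] turn z -0.001
```

>>> send_rows:
  steps:
    - [[0.1, 0, 0, 0.1, 0, 0, 0], [0.1, 0, 0, 0.2, 0, 0, 0], [0.1, 0, 0, 0.3, 0, 0, 0], [0.1, 0, 0, 0.4, 0, 0, 0], [0.1, 0, 0, 0.5, 0, 0, 0], [0.1, 0, 0, 0.5, 0, 0, 0]]

```text
time: 18.2
position: [0.5009, -0.4133, 0.1626]
tcp_rot: [0.738, 0.675, 0.0, -0.001]
wrist_force: [0.7, -0.1, -2.5]
width: 0.148
finger_force: 59.4
```

>>> send_rows:
  steps:
    - [[0.1, 0, 0, 0.1, 0, 0, 0], [0.1, 0, 0, 0.2, 0, 0, 0], [0.1, 0, 0, 0.2, 0, 0, 0]]

```text
time: 18.58
position: [0.5009, -0.4133, 0.1606]
tcp_rot: [0.738, 0.675, 0.0, -0.001]
wrist_force: [-0.1, -0.1, -2.8]
width: 0.149
finger_force: 59.4
```

The lugs are in the slots with no contact force. I'll go on down to the seal and press it.

>>> send_rows:
  steps:
    - [[0.1, 0, 0, 0.1, 0, 0, 0], [0.1, 0, 0, 0.2, 0, 0, 0], [0.1, 0, 0, 0.3, 0, 0, 0], [0.1, 0, 0, 0.3, 0, 0, 0], [0.1, 0, 0, 0.3, 0, 0, 0]]

```text
time: 19.2
position: [0.501, -0.4134, 0.1582]
tcp_rot: [0.738, 0.675, 0.0, -0.001]
wrist_force: [-2.5, 1.4, 4.0]
width: 0.15
finger_force: 60.3
```

>>> send_rows:
  steps:
    - [[0.1, 0, 0, 0.15, 0, 0, 0], [0.1, 0, 0, 0.3, 0, 0, 0], [0.1, 0, 0, 0.45, 0, 0, 0], [0.1, 0, 0, 0.6, 0, 0, 0], [0.1, 0, 0, 0.7, 0, 0, 0], [0.1, 0, 0, 0.75, 0, 0, 0], [0.1, 0, 0, 0.75, 0, 0, 0]]

```text
time: 20.08
position: [0.501, -0.4133, 0.1512]
tcp_rot: [0.738, 0.675, 0.0, -0.0]
wrist_force: [-5.2, 4.3, 9.6]
width: 0.152
finger_force: 61.1
```

```bash
python3 - <<'E'
from h import *
go([.501,-.4135,.1505],5)
E
```

```text
t 20.07 pos [ 0.501  -0.4133  0.1512] yaw 84.92 tilt [-2.0e-04  1.1e-03 -1.0e+00] q6 0.97 w 0.152 F [-5.2  4.3  9.6] T [ 0.67  0.86 -0.02] ff 61.1
shift cm [-0.01  0.    0.07] turn z 1.395
```

>>> send_rows:
  steps:
    - [[0.1, 0.05, -0.05, 0.05, 0, 0, 0], [0.1, 0.05, -0.05, 0.05, 0, 0, 0.06], [0.1, 0.05, -0.05, 0.05, 0, 0, 0.12], [0.1, 0.05, -0.05, 0.05, 0, 0, 0.18], [0.1, 0.05, -0.05, 0.05, 0, 0, 0.24], [0.1, 0.05, -0.05, 0.05, 0, 0, 0.24]]

```text
time: 20.82
position: [0.5013, -0.4134, 0.1513]
tcp_rot: [0.813, 0.582, 0.001, 0.001]
wrist_force: [-0.1, 0.7, 9.5]
width: 0.149
finger_force: 61.1
```

```bash
python3 - <<'E'
from h import *
go([.5005,-.4130,.1505],5)
E
```

```text
t 20.82 pos [ 0.5013 -0.4134  0.1513] yaw 71.13 tilt [ 2.e-03 -6.e-04 -1.e+00] q6 1.21 w 0.149 F [-0.1  0.7  9.5] T [0.05 0.03 0.01] ff 61.1
shift cm [ 0.01 -0.09  0.08] turn z 1.154
```

>>> send_rows:
  steps:
    - [[0.1, 0, 0, 0.02, 0, 0, 0.1], [0.1, 0, 0, 0.02, 0, 0, 0.2], [0.1, 0, 0, 0.02, 0, 0, 0.3], [0.1, 0, 0, 0.02, 0, 0, 0.4], [0.1, 0, 0, 0.02, 0, 0, 0.5], [0.1, 0, 0, 0.02, 0, 0, 0.6], [0.1, 0, 0, 0.02, 0, 0, 0.7], [0.1, 0, 0, 0.02, 0, 0, 0.8], [0.1, 0, 0, 0.02, 0, 0, 0.9], [0.1, 0, 0, 0.02, 0, 0, 0.9]]

```text
time: 22.08
position: [0.5013, -0.4135, 0.1511]
tcp_rot: [0.986, 0.17, 0.001, 0.0]
wrist_force: [-0.2, -0.7, 10.3]
width: 0.149
finger_force: 61.2
```

```bash
python3 - <<'E'
from h import *
go([.501,-.4133,.1505],5)
E
```

```text
t 22.07 pos [ 0.5013 -0.4135  0.1511] yaw 19.52 tilt [ 2.e-03 -7.e-04 -1.e+00] q6 2.11 w 0.149 F [-0.2 -0.7 10.3] T [ 0.01  0.08 -0.08] ff 61.2
shift cm [-0.02 -0.02  0.06] turn z 0.254
```

Now in small steps, feeling for the stop.

>>> send_rows:
  steps:
    - [[0.1, 0, 0, 0, 0, 0, 0.05], [0.1, 0, 0, 0, 0, 0, 0.1], [0.1, 0, 0, 0, 0, 0, 0.15], [0.1, 0, 0, 0, 0, 0, 0.2], [0.1, 0, 0, 0, 0, 0, 0.2]]

```text
time: 22.7
position: [0.5013, -0.4134, 0.1511]
tcp_rot: [0.997, 0.071, 0.001, 0.0]
wrist_force: [-1.2, 0.5, 8.8]
width: 0.146
finger_force: 61.2
```

```bash
python3 - <<'E'
from h import *
go([.501,-.4133,.1505],5)
E
```

```text
t 22.7 pos [ 0.5013 -0.4134  0.1511] yaw 8.12 tilt [ 2.e-03 -6.e-04 -1.e+00] q6 2.31 w 0.146 F [-1.2  0.5  8.8] T [0.05 0.09 0.05] ff 61.2
shift cm [-0.03 -0.02  0.06] turn z 0.054
```

>>> send_rows:
  steps:
    - [[0.1, 0, 0, 0, 0, 0, 0.03], [0.1, 0, 0, 0, 0, 0, 0.05], [0.1, 0, 0, 0, 0, 0, 0.07], [0.1, 0, 0, 0, 0, 0, 0.07]]

```text
time: 23.2
position: [0.5013, -0.4134, 0.1511]
tcp_rot: [0.999, 0.036, 0.001, 0.0]
wrist_force: [-0.2, 0.3, 10.3]
width: 0.149
finger_force: 61.2
```

```bash
python3 - <<'E'
from h import *
go([.501,-.4133,.1505],5)
E
```

```text
t 23.2 pos [ 0.5013 -0.4134  0.1511] yaw 4.13 tilt [ 2.e-03 -6.e-04 -1.e+00] q6 2.38 w 0.149 F [-0.2  0.3 10.3] T [0.05 0.06 0.14] ff 61.2
shift cm [-0.03 -0.01  0.06] turn z -0.015
```

>>> send_rows:
  steps:
    - [[0.1, 0, 0, 0, 0, 0, 0.015], [0.1, 0, 0, 0, 0, 0, 0.02], [0.1, 0, 0, 0, 0, 0, 0.02]]

```text
time: 23.58
position: [0.5013, -0.4134, 0.1511]
tcp_rot: [1.0, 0.026, 0.001, 0.0]
wrist_force: [0.4, 0.3, 9.6]
width: 0.154
finger_force: 61.2
```

```bash
python3 - <<'E'
from h import *
go(None)
E
```

```text
t 23.57 pos [ 0.5013 -0.4134  0.1511] yaw 3.0 tilt [ 2.e-03 -6.e-04 -1.e+00] q6 2.4 w 0.154 F [0.4 0.3 9.6] T [0.02 0.15 0.17] ff 61.2
```

>>> send_rows:
  steps:
    - [[0.1, 0, 0, 0, 0, 0, 0.015], [0.1, 0, 0, 0, 0, 0, 0.025], [0.1, 0, 0, 0, 0, 0, 0.025]]

```text
time: 23.95
position: [0.5013, -0.4136, 0.1511]
tcp_rot: [1.0, 0.014, 0.001, 0.001]
wrist_force: [-0.4, -1.4, 9.4]
width: 0.149
finger_force: 61.4
```

```bash
python3 - <<'E'
from h import *
go(None)
E
```

```text
t 23.95 pos [ 0.5013 -0.4136  0.1511] yaw 1.59 tilt [ 0.0019 -0.001  -1.    ] q6 2.42 w 0.149 F [-0.4 -1.4  9.4] T [-0.22  0.1   0.52] ff 61.4
```

The stop is felt at 0.5 N m. I'll ease off slightly and let it rise.

>>> send_rows:
  steps:
    - [[0.1, 0, 0, 0, 0, 0, -0.01], [0.1, 0, 0, -0.1, 0, 0, -0.01], [0.1, 0, 0, -0.2, 0, 0, -0.01], [0.1, 0, 0, -0.3, 0, 0, -0.01], [0.1, 0, 0, -0.35, 0, 0, -0.01], [0.1, 0, 0, -0.4, 0, 0, -0.01], [0.1, 0, 0, -0.4, 0, 0, -0.01]]

```text
time: 24.82
position: [0.5012, -0.4135, 0.154]
tcp_rot: [1.0, 0.019, 0.001, 0.0]
wrist_force: [2.6, -4.8, 3.6]
width: 0.147
finger_force: 60.3
```

```bash
python3 - <<'E'
from h import *
go(None)
E
```

```text
t 24.82 pos [ 0.5012 -0.4135  0.154 ] yaw 2.13 tilt [ 1.e-03 -2.e-04 -1.e+00] q6 2.41 w 0.147 F [ 2.6 -4.8  3.6] T [-1.07 -0.83  0.25] ff 60.3
```

>>> send_rows:
  steps:
    - [[0.1, 0, 0, -0.05, 0, 0, 0], [0.1, 0, 0, -0.1, 0, 0, 0], [0.1, 0, 0, -0.1, 0, 0, 0]]

```text
time: 25.2
position: [0.5012, -0.4135, 0.1548]
tcp_rot: [1.0, 0.019, 0.0, 0.0]
wrist_force: [3.5, -5.1, 3.0]
width: 0.148
finger_force: 60.1
```

```bash
python3 - <<'E'
from h import *
go(None)
E
```

```text
t 25.2 pos [ 0.5012 -0.4135  0.1548] yaw 2.13 tilt [ 9.e-04 -1.e-04 -1.e+00] q6 2.41 w 0.148 F [ 3.5 -5.1  3. ] T [-1.11 -0.89  0.18] ff 60.1
```

>>> send_rows:
  steps:
    - [[0.2, 0, 0, 0, 0, 0, 0], [0.3, 0, 0, 0, 0, 0, 0], [0.4, 0, 0, 0, 0, 0, 0], [0.5, 0, 0, -1, 0, 0, 0], [0.5, 0, 0, -4, 0, 0, 0], [0.5, 0, 0, -9, 0, 0, 0], [0.5, 0, 0, -12, 0, 0, 0], [0.5, 0, 0, -12, 0, 0, 0], [0.5, 0, 0, -12, 0, 0, 0]]

```text
time: 26.32
position: [0.5005, -0.413, 0.274]
tcp_rot: [1.0, 0.019, -0.001, -0.001]
wrist_force: [0.0, 0.6, -0.3]
width: 0.5
finger_force: 0.0
```

```bash
python3 - <<'E'
from h import *
c=viewer.camera('wrist'); save(c,'w9'); go(None)
# studs and lid at expected locked height (z .105 bar top, .081 lid)
ctr=(.5012,-.4135)
for z in(.105,.081):
    d=rect(c,ctr,z,.05,4000); g=cv2.cvtColor(d,cv2.COLOR_RGB2GRAY)
    if z==.105:
        m=(g<45).astype(np.uint8); k,l,st,ce=cv2.connectedComponentsWithStats(m)
        for i in range(1,k):
            if st[i,4]>3000: print('dark',st[i],cv2.minAreaRect(np.argwhere(l==i)[:,::-1].astype(np.float32)))
        # bright studs inside the bar
        m=((g>110)).astype(np.uint8); k,l,st,ce=cv2.connectedComponentsWithStats(m)
        for i in range(1,k):
            if 200<st[i,4]<1500: print('stud?',st[i],[round(ctr[0]+.05-ce[i][1]/4000,4),round(ctr[1]+.05-ce[i][0]/4000,4)])
    else:
        e=cv2.HoughCircles(cv2.medianBlur(g,5),cv2.HOUGH_GRADIENT,2,300,param1=80,param2=20,minRadius=120,maxRadius=150)
        if e is not None: u,v,rr=e[0,0]; print('lid',ctr[0]+.05-v/4000,ctr[1]+.05-u/4000,rr/4)
E
```

```text
t 26.38 pos [ 0.5004 -0.4128  0.2734] yaw 2.13 tilt [-0.0022  0.0028 -1.    ] q6 2.41 w 0.504 F [-0.4  0.8  0.1] T [-0.   -0.03  0.02] ff 0.0
dark [  161    69    79   224 10496] ((200.0, 180.5), (223.0, 78.0), 90.0)
stud? [188 102  23  24 417] [np.float64(0.5228), np.float64(-0.4132)]
stud? [194 262  24  23 420] [np.float64(0.4829), np.float64(-0.4148)]
lid 0.50294995 -0.41425 33.35
```

The studs are 39.9 mm apart at the locked height, the bar is about 11° off the tester's x axis, and the lid is centred. Everything agrees with a locked bell, so I'll hand in.

```bash
python3 -c "
from bench import job_done
print(job_done())"
```

```text
the job is handed in; nothing more can be done
None
```

The job is handed in; no verdict came back. By the last measurements the watch lies glass up on the rest and the bell is over it, turned clockwise to the stop and locked at about 39 mm, with the arm clear.

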